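# Store a loaded spot-plate tray in the vacant bay of the tray rack

### The arm

A 7-joint arm with a two-finger parallel gripper is mounted at the origin on a cart in front of the work surface, level with it; the furniture and walls round the work are solid. World frame = base frame: x ahead of the robot, y to its left, z up, the work surface at z = 0. Lengths are in mm, angles in rad, forces in N, time in s.
With the tool pointing down it reaches from about 425 to 1025 mm from the base axis. Payload 9.4 kg.
Tool frame: the origin (TCP) lies midway between the tips of the shut fingers; the grasp point (between the pads) lies 19 mm behind it; z points along the fingers, y is the line along which they close (so a half turn about z gives the same grasp; the last joint's range is limited). The gripper opens to 85 mm and grips with 20 to 120 N. Pads are 22 mm wide; open, the fingers measure 114 mm over their backs; the gripper's body (76 mm by 85 mm) begins 54 mm behind the grasp point. The pads swing forward as they close: fully open they stand 13 mm farther back than shut.
Start: joints at [1.074, 0.599, -0.003, 1.599, 0.002, 0.943, -0.08], TCP at [295.485, -662.052, 231.275] pointing down, gripper open.
Joint ranges: [-2.57, 2.57], [-0.35, 1.97], [-1.29, 1.29], [0.11, 2.56], [-1.05, 4.19], [0.11, 1.86], [-2.63, 2.63]. Speed limits (rad/s): [2.22, 2.22, 3.01, 3.01, 3.14, 3.14, 3.14].

### API

Orientations are given as a rotation vector (axis times angle).
In Python, from workcell import bot gives the robot as it stands. The module is installed in compiled form; this text tells all that it offers.
- The arm moves only by the tool step_arm, never from a script. Its argument "series" is a list of rows, each an object of numbers: "tx", "ty", "tz": the shift along the tool's x, y, z each as a share of 50 mm, from -1 to 1; "ax", "ay", "az": the turn, a rotation vector about the tool's x, y, z each as a share of 2 rad, from -1 to 1. In form: [{"tx": .., "ty": .., "tz": .., "ax": .., "ay": .., "az": ..}, ...]. A call has 1 to 20 rows; each row shifts and turns the commanded pose from where the row before left it, along the tool's axes as they then stand; what a row does not reach is not made up. A row lasts 1/10 s, in which the tool goes at most 50 mm and 8.59 degrees, less where a joint would pass 70% of its speed; a pose out of reach is approached as far as the arm can. A call with a number of a shift or a turn outside -1 to 1 is refused whole. A call with a gripper value outside its range is refused whole. "claw" is the opening, from 0 (shut) to 1 (fully open), set as the call begins (left out, the last holds). The fingers move at their own pace and stop on an object; the grip force is fixed at half the most. Time passes only in rows, so rows that do not move let the fingers close. It gives the time, the measured TCP pose, the force, the opening and the grip force at its end, in the units of the state.
- bot.state(): the state, without advancing time (a new reading comes with each control period).
- bot.capture(name): name is "scene" or "top"; returns a dict with "img" (420x560x3 uint8, red, green, blue), "fx", "fy", "cx", "cy" (pixels), "extrinsics" (4x4, takes a point from world to camera coordinates). Camera axes: x right, y down, z forward; pixel columns grow to the right and rows downward; lengths in mm; the calibration is good to about 2 mm. A picture is of the moment at which its call begins. There is no depth.
- bot.close_job(): hands the job in; it is judged then, once.
The state is a dict: "t": time; "joint_positions": joint angles; "qvel": joint speeds; "tau": joint torques, N m; "ee_pos": TCP position; "ee_rot": TCP orientation; "contact_force": force on the tool from outside, world axes, zero at the start; "wrist_torque": the same for the moment, N m; "grip_width": finger opening in mm; "grip_force": force on a finger pad.
Only numpy, scipy, OpenCV 4.12 (cv2) and the standard library are available. Lean on these libraries where they do the work, as an engineer would, in place of code of your own. Each camera call takes 0.05 s, during which the arm holds its last target. There are 200 camera calls.

### The job

Put the steel tray with the blue handles, together with the white spot plate lying in it, away in the one empty bay of the grey three-bay rack (the bay with the green tag on its roof). Lift it level by the bail across its middle, set it down on the open ledge in front of that bay and let go; then take it by the upright pull at its front and slide it fully home against the back of the bay. Keep the tray level throughout and leave the stored trays and everything else where they are.

Things in the scene. Friction and masses are not known exactly. Their poses are not given: they have to be found in the camera images.
- tray: The tray is a sheet-steel box 134 (x) x 106 (y) mm outside, walls 4 thick and 20 high, floor 3 thick. Across its middle runs a flat bail (carrying handle), and from its front (-x) wall sticks a pull. Steel with blue handles, loose, 0.25 kg, carries the spot plate. Origin: centre of its underside; +x points to its rear, which goes first into the bay; z up.
- tray_bail (a point): Centre of the tray's blue bail, 44 mm above the tray's underside. The bail is a flat bar along the tray's y, 12 mm thick (x), 14 mm high, 106 mm long; free space of 25 mm beneath it down to the spot plate. Axes as the tray's.
- tray_pull (a point): Grip point of the tray's blue front pull, 90 mm in front (-x) of the tray's origin and 34 mm above its underside. The pull is an upright block 26 (x) x 12 (y) mm whose top is 48 mm above the tray's underside. Axes as the tray's.
- spot_plate: White porcelain spot plate with twelve wells, 121 x 92 x 13 mm, 0.3 kg, lying loose in the tray with 2 to 3 mm play. Origin: centre of its underside, 3 mm above the tray's underside.
- rack: Grey fixed rack, 300 (x) x 391 (y) x 80 mm. Origin: centre of its underside, +x to its back. Floor 16 mm above the worktop. x -150 to 5 mm: open ledge, guides 12 mm high between lanes 119 mm wide that narrow over the last 30 mm. x 5 to 142: three bays at y = -125, 0, 125, each 111 mm wide, 58 high inside under a white roof; back wall at x = 142.
- vacant_tag: Green flat tag, 30 x 50 x 4 mm, fixed on the rack's roof over the one empty bay. Its origin is not at the tag but on the floor of that bay, exactly where the tray's origin is when the tray is fully home; axes as the rack's. The tray stands wholly on the ledge when its origin is about 145 mm in front (-x) of this point.
- stored_tray_a: Tray of the same shape with black handles, holding a spot plate, stored fully home in one of the other bays. Its pull sticks out in front of the roof by some 35 mm. Origin as the tray's.
- stored_tray_b: Empty tray of the same shape with black handles, stored fully home in the third bay. Origin as the tray's.
- amber_bottle_a: Amber glass dropper bottle with black teat, 39 mm across, 104 mm high, a bystander. Origin: centre of its underside.
- amber_bottle_b: Amber glass dropper bottle with black teat, 39 mm across, 104 mm high, a bystander. Origin: centre of its underside.
- amber_bottle_c: Amber glass dropper bottle with black teat, 39 mm across, 104 mm high, a bystander. Origin: centre of its underside.
- cylinder: Glass measuring cylinder, 42 mm across, 165 mm high, a bystander. Origin: centre of its underside.

How it is judged:
By the outcome, as a careful person would: the job done as asked, in the order asked, and still so for the second after the job is handed in, with the robot touching nothing.
It also fails if it takes over 54 s, if anything falls off the work surface, if the arm or the gripper's body presses on something with over 40 N, if the wrist force passes 120 N, or if a joint passes its speed limit or range.

## Working session

There is one attempt and no reset: what is moved stays moved. The work goes in short steps, Python scripts to look and compute and a tool call to move; the robot and the scene stay as the last step left them, time stands still between calls to the robot, and variables do not carry over. Pictures are saved under pics/ and viewed, at most 10 in all, crops included, and the job is handed in when it is done.

Besides the shell and the picture viewer there is one more tool, called in YAML: its name, and indented under it one key for each argument. step_arm: Moves the arm, as the interface text tells. Its arguments: {"type":"object","properties":{"series":{"type":"array","items":{"type":"object","properties":{"tx":{"type":"number"},"ty":{"type":"number"},"tz":{"type":"number"},"ax":{"type":"number"},"ay":{"type":"number"},"az":{"type":"number"}}}},"claw":{"type":"number"}},"required":["series"]}

```bash
mkdir -p pics; python3 - <<'E'
from workcell import bot
import cv2,numpy as np,pickle
d={}
for n in("scene","top"):
    c=bot.capture(n);d[n]=c;cv2.imwrite(f"pics/{n}0.png",c["img"][:,:,::-1])
    print(n,c["fx"],c["cx"],c["cy"],np.round(c["extrinsics"],3).tolist())
pickle.dump(d,open("c0.pkl","wb"))
s=bot.state();print(s["t"],s["ee_pos"],s["ee_rot"],s["grip_width"])
E
```

```text
scene 464.7282645954739 284.9800246807822 211.46013815217609 [[-0.521, -0.853, -0.011, 350.276], [-0.575, 0.36, -0.735, 342.338], [0.631, -0.377, -0.679, 1110.878], [0.0, 0.0, 0.0, 1.0]]
top 512.465711193834 282.02669498341163 204.67110147466278 [[-0.005, -1.0, 0.006, 53.02], [-0.997, 0.005, -0.077, 538.038], [0.077, -0.006, -0.997, 1674.441], [0.0, 0.0, 0.0, 1.0]]
0.1 [ 295.31210584 -661.66470843  230.49554451] [-3.07129050e+00 -6.54409130e-01  6.67443809e-04] 85.31137635476642
```

View pics/scene0.png

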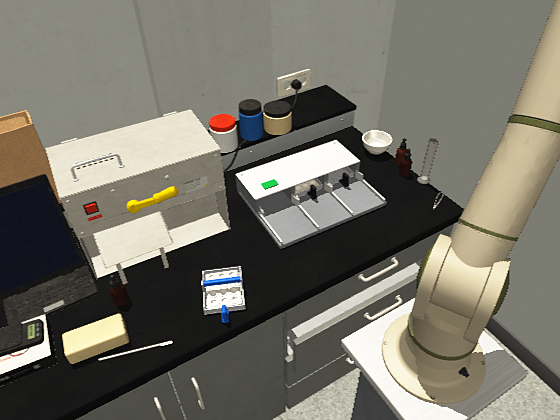

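View pics/top0.png

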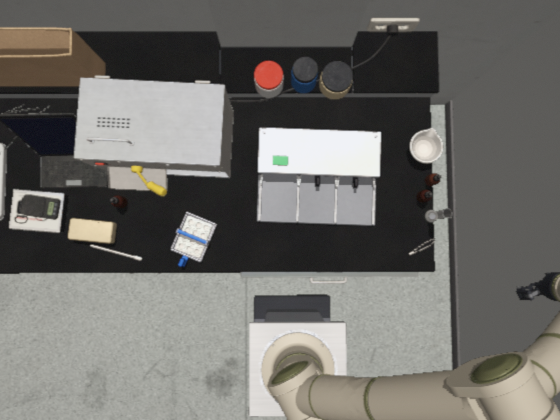

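The scene view shows the blue-handled tray at about (222,290) and the green tag at (270,184). In the top view the tray is at (193,237), its pull points to (183,262), and the tag is at (280,160) over the leftmost bay. Next I'll measure these.

```bash
cat > h.py <<'E'
import numpy as np,cv2
def ray(c,u,v):
    E=c["extrinsics"];R,t=E[:3,:3],E[:3,3]
    d=R.T@np.array([(u-c["cx"])/c["fx"],(v-c["cy"])/c["fy"],1]);return -R.T@t,d
def onz(c,p,z):
    o,d=ray(c,*p);return (o+d*(z-o[2])/d[2])[:2]
def proj(c,P):
    q=c["extrinsics"]@np.append(P,1);return np.array([c["fx"]*q[0]/q[2]+c["cx"],c["fy"]*q[1]/q[2]+c["cy"]])
def blobs(c,lo,hi,box,amin=8):
    x0,y0,x1,y1=box;m=cv2.inRange(cv2.cvtColor(c["img"],cv2.COLOR_RGB2HSV),lo,hi)
    k=np.zeros_like(m);k[y0:y1,x0:x1]=m[y0:y1,x0:x1]
    n,l,s,ce=cv2.connectedComponentsWithStats(k)
    return [(s[i][4],ce[i],cv2.minAreaRect(np.argwhere(l==i)[:,::-1].astype(np.float32))) for i in range(1,n) if s[i][4]>=amin]
BLUE=((100,120,60),(130,255,255));GREEN=((45,120,60),(85,255,255))
E
python3 - <<'E'
import pickle;from h import *
d=pickle.load(open("c0.pkl","rb"));t=d["top"];s=d["scene"]
for n,c,b,g in(("top",t,(150,200,230,290),(255,140,310,180)),("scene",s,(180,250,260,340),(240,160,300,210))):
    for a,ce,r in blobs(c,*BLUE,b): print(n,"blue",a,ce.round(2),r,onz(c,ce,51).round(1),onz(c,ce,48).round(1))
    for a,ce,r in blobs(c,*GREEN,g): print(n,"green",a,ce.round(2),r,onz(c,ce,84).round(1))
# roof: white region
hsv=cv2.cvtColor(t["img"],cv2.COLOR_RGB2HSV);m=cv2.inRange(hsv,(0,0,180),(180,50,255));k=np.zeros_like(m);k[115:185,245:395]=m[115:185,245:395]
pts=np.argwhere(k)[:,::-1].astype(np.float32);r=cv2.minAreaRect(pts);print(r)
for p in cv2.boxPoints(r):print(p,onz(t,p,80).round(1))
a=cv2.resize(t["img"][110:290,160:400],None,fx=3.3,fy=3.3,interpolation=cv2.INTER_CUBIC)
cv2.imwrite("pics/t1.png",a[:,:,::-1])
a=cv2.resize(s["img"][130:330,190:400],None,fx=3,fy=3,interpolation=cv2.INTER_CUBIC)
cv2.imwrite("pics/s1.png",a[:,:,::-1])
E
```

```text
top blue 77 [191.06 236.22] ((191.58877563476562, 236.28697204589844), (29.15384864807129, 2.84615421295166), 22.61986541748047) [435.1 344.9] [435.2 345.4]
top blue 84 [182.44 261.04] ((182.20001220703125, 261.1000061035156), (7.602630615234375, 11.627553939819336), 26.56505012512207) [355.6 371.9] [355.5 372.4]
scene blue 205 [221.46 281.01] ((221.63101196289062, 280.9825134277344), (5.550875663757324, 37.468414306640625), 82.40535736083984) [428.5 343.1] [430.8 342.3]
scene blue 121 [224.31 314.26] ((224.5, 313.5), (17.0, 7.0), 90.0) [330.9 382.3] [332.9 381.6]
scene green 91 [269.15 183.7 ] ((269.08758544921875, 183.7408447265625), (6.236810207366943, 15.378437995910645), 70.01689147949219) [674.5  55.7]
((319.0, 156.0), (56.0, 122.0), 90.0)
[258. 128.] [782.2 127.1]
[380. 128.] [ 780.8 -267.1]
[380. 184.] [ 598.7 -263.5]
[258. 184.] [600.4 127.3]
```

View pics/t1.png

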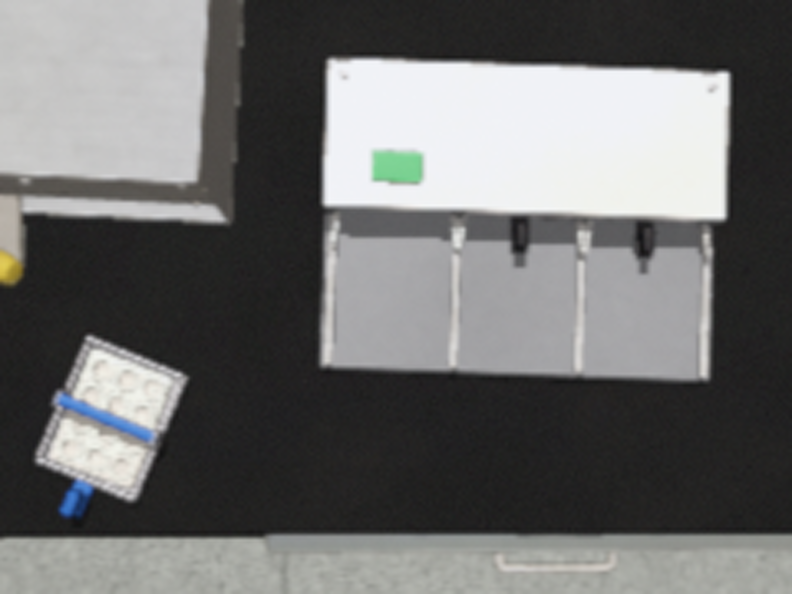

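View pics/s1.png

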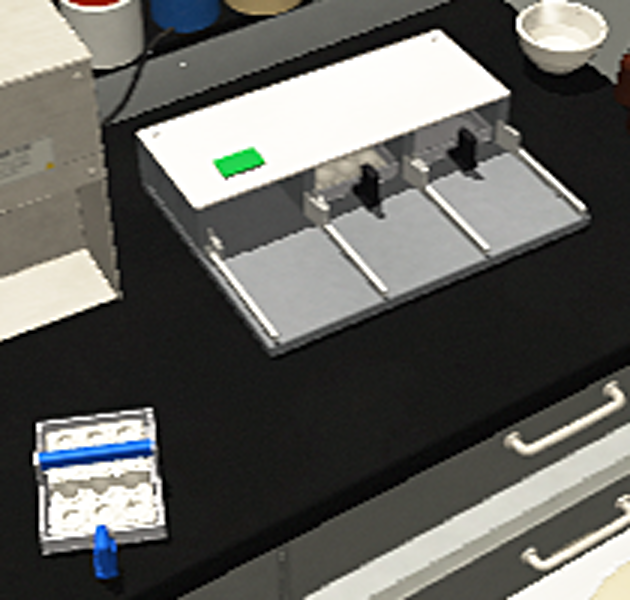

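The crops show the tray yawed about -22° and the rack yawed about -2°. The left bay, under the tag, is empty, and the stored trays' black pulls are at crop positions (519,235) and (645,240). I'll fit the edges at subpixel level.

```bash
cat > fit.py <<'E'
from h import *
def cross(a,th):  # first subpixel crossing
    s=a>th;i=np.flatnonzero(s[1:]!=s[:-1]);
    return [j+(th-a[j])/(a[j+1]-a[j]) for j in i]
def line(P): 
    vx,vy,x,y=cv2.fitLine(np.float32(P),cv2.DIST_HUBER,0,.01,.01).ravel();return np.array([x,y]),np.array([vx,vy])
def inter(l,m):
    k=np.linalg.solve(np.c_[l[1],-m[1]],m[0]-l[0]);return l[0]+k[0]*l[1]
def blue(c,box):  # blueness weights, PCA
    x0,y0,x1,y1=box;w=c["img"][y0:y1,x0:x1].astype(float);b=np.clip(w[...,2]-w[...,0]-30,0,None)
    y,x=np.mgrid[y0:y1,x0:x1];m=b>25;P=np.c_[x[m],y[m]].astype(float);ww=np.minimum(b[m],120)
    ce=np.average(P,0,ww);C=np.cov(P.T,aweights=ww);e,v=np.linalg.eigh(C);return ce,v[:,1],e
E
python3 - <<'E'
import pickle;from fit import *
d=pickle.load(open("c0.pkl","rb"));t=d["top"];s=d["scene"];g=t["img"].astype(float).mean(2)
up=[(u,115+cross(g[115:145,u],130)[0]) for u in range(265,375,3)]
lf=[(245+cross(g[v,245:275],130)[0],v) for v in range(134,168,3)]
rt=[(370+cross(g[v,370:395],130)[-1],v) for v in range(138,172,3)]
hs=g; dn=[(u,165+cross(g[165:182,u],190)[0]) for u in range(265,375,3) if len(cross(g[165:182,u],190))]
L=[line(x) for x in(up,rt,dn,lf)]
C=[inter(L[i],L[(i+1)%4]) for i in range(4)]  # TR,BR,BL,TL
W=[onz(t,p,80) for p in C];print(np.round(C,1).tolist(),np.round(W,1).tolist())
TR,BR,BL,TL=W
print("len",np.linalg.norm(TR-TL),np.linalg.norm(BR-BL),np.linalg.norm(TL-BL),np.linalg.norm(TR-BR))
for a,b in((TR,TL),(BR,BL)):print("yaw",np.degrees(np.arctan2(-(b-a)[0],(b-a)[1])))
for a,b in((BL,TL),(BR,TR)):print("yaw",np.degrees(np.arctan2((b-a)[1],(b-a)[0])))
# bail
for n,c,b in(("top",t,(172,222,212,246)),("scene",s,(198,272,248,291))):
    ce,v,e=blue(c,b);p,q=[onz(c,ce+k*v*10,48) for k in(-1,1)];dd=q-p;print(n,"bail",ce.round(2),onz(c,ce,51).round(1),onz(c,ce,46).round(1),"yaw",np.degrees(np.arctan2(-dd[0],dd[1])),e)
ce,v,e=blue(t,(172,250,195,275));print("pull",ce,v,onz(t,ce,48),onz(t,ce,34))
E
```

```text
[[380.8999938964844, 131.3000030517578], [379.3999938964844, 175.89999389648438], [257.1000061035156, 171.3000030517578], [258.79998779296875, 126.80000305175781]] [[770.1, -269.8], [624.7, -262.1], [641.5, 130.3], [786.1, 124.5]]
len 394.6153889689485 392.7180106195754 144.78264066569852 145.54128394054453
yaw -2.334471696631789
yaw -2.4436680174265297
yaw -2.2680463327632747
yaw -3.015637418506212
top bail [191.18 236.11] [435.5 344.5] [435.5 345.3] yaw -22.9420218998193 [ 0.74187545 75.94052377]
scene bail [221.35 280.59] [429.9 342.7] [433.8 341.4] yaw -22.39202636336898 [  2.2476245  118.06194807]
pull [182.36654064 260.59470699] [-0.58654543  0.80991633] [356.8883158  372.70091756] [356.45402791 375.32576814]
```

step_arm:
  claw: 0.6
  series:
    - {"az":-0.063,"tz":-0.2}
    - {"az":-0.063,"tz":-0.2}
    - {"az":-0.063,"tz":-0.2}
    - {"az":-0.063,"tz":-0.2}
    - {"az":-0.063,"tz":-0.2}
    - {"az":-0.063,"tz":-0.2}
    - {"tx":0.68,"ty":0.16}
    - {"tx":0.68,"ty":0.16}
    - {"tx":0.68,"ty":0.16}
    - {"tx":0.68,"ty":0.16}
    - {"tx":0.68,"ty":0.16}
    - {"tx":0.68,"ty":0.16}
    - {"tx":0.68,"ty":0.16}
    - {"tx":0.68,"ty":0.16}
    - {"tx":0.68,"ty":0.16}
    - {"tx":0.68,"ty":0.16}

```text
schema error: expected keys tx, ty, tz, ax, ay, az
```

step_arm:
  claw: 0.6
  series:
    - {"tx":0,"ty":0,"tz":-0.2,"ax":0,"ay":0,"az":-0.063}
    - {"tx":0,"ty":0,"tz":-0.2,"ax":0,"ay":0,"az":-0.063}
    - {"tx":0,"ty":0,"tz":-0.2,"ax":0,"ay":0,"az":-0.063}
    - {"tx":0,"ty":0,"tz":-0.2,"ax":0,"ay":0,"az":-0.063}
    - {"tx":0,"ty":0,"tz":-0.2,"ax":0,"ay":0,"az":-0.063}
    - {"tx":0,"ty":0,"tz":-0.2,"ax":0,"ay":0,"az":-0.063}
    - {"tx":0.68,"ty":0.16,"tz":0,"ax":0,"ay":0,"az":0}
    - {"tx":0.68,"ty":0.16,"tz":0,"ax":0,"ay":0,"az":0}
    - {"tx":0.68,"ty":0.16,"tz":0,"ax":0,"ay":0,"az":0}
    - {"tx":0.68,"ty":0.16,"tz":0,"ax":0,"ay":0,"az":0}
    - {"tx":0.68,"ty":0.16,"tz":0,"ax":0,"ay":0,"az":0}
    - {"tx":0.68,"ty":0.16,"tz":0,"ax":0,"ay":0,"az":0}
    - {"tx":0.68,"ty":0.16,"tz":0,"ax":0,"ay":0,"az":0}
    - {"tx":0.68,"ty":0.16,"tz":0,"ax":0,"ay":0,"az":0}
    - {"tx":0.68,"ty":0.16,"tz":0,"ax":0,"ay":0,"az":0}
    - {"tx":0.68,"ty":0.16,"tz":0,"ax":0,"ay":0,"az":0}

```text
t: 1.7
ee_pos: [500.6, -377.7, 291.0]
ee_rot: [-2.614, -1.742, 0.0]
contact_force: [-0.3, 0.4, -1.4]
grip_width: 51.2
grip_force: 0.0
```

step_arm:
  series:
    - {"tx":0.68,"ty":-0.16,"tz":0,"ax":0,"ay":0,"az":0}
    - {"tx":0.68,"ty":-0.16,"tz":0,"ax":0,"ay":0,"az":0}
    - {"tx":0.68,"ty":-0.16,"tz":0,"ax":0,"ay":0,"az":0}
    - {"tx":0.68,"ty":-0.16,"tz":0,"ax":0,"ay":0,"az":0}
    - {"tx":0.68,"ty":-0.16,"tz":0,"ax":0,"ay":0,"az":0}
    - {"tx":0.68,"ty":-0.16,"tz":0,"ax":0,"ay":0,"az":0}
    - {"tx":0.68,"ty":-0.16,"tz":0,"ax":0,"ay":0,"az":0}
    - {"tx":0.68,"ty":-0.16,"tz":0,"ax":0,"ay":0,"az":0}
    - {"tx":0.68,"ty":-0.16,"tz":0,"ax":0,"ay":0,"az":0}
    - {"tx":0.68,"ty":-0.16,"tz":0,"ax":0,"ay":0,"az":0}
    - {"tx":0.68,"ty":-0.16,"tz":0,"ax":0,"ay":0,"az":0}
    - {"tx":0.6,"ty":-0.55,"tz":0,"ax":0,"ay":0,"az":0}
    - {"tx":0.6,"ty":-0.55,"tz":0,"ax":0,"ay":0,"az":0}
    - {"tx":0.6,"ty":-0.55,"tz":0,"ax":0,"ay":0,"az":0}
    - {"tx":0.6,"ty":-0.55,"tz":0,"ax":0,"ay":0,"az":0}
    - {"tx":0.6,"ty":-0.55,"tz":0,"ax":0,"ay":0,"az":0}
    - {"tx":0.6,"ty":-0.55,"tz":0,"ax":0,"ay":0,"az":0}
    - {"tx":0.6,"ty":-0.55,"tz":0,"ax":0,"ay":0,"az":0}
    - {"tx":0.6,"ty":-0.55,"tz":0,"ax":0,"ay":0,"az":0}
    - {"tx":0.6,"ty":-0.55,"tz":0,"ax":0,"ay":0,"az":0}

```text
t: 3.7
ee_pos: [437.4, 345.7, 291.0]
ee_rot: [2.614, 1.742, -0.001]
contact_force: [-0.2, 0.8, 0.3]
grip_width: 51.4
grip_force: 0.0
```

step_arm:
  series:
    - {"tx":-0.03,"ty":-0.02,"tz":0.5,"ax":0,"ay":0,"az":0}
    - {"tx":-0.03,"ty":-0.02,"tz":0.5,"ax":0,"ay":0,"az":0}
    - {"tx":0,"ty":0,"tz":0.5,"ax":0,"ay":0,"az":0}
    - {"tx":0,"ty":0,"tz":0.5,"ax":0,"ay":0,"az":0}
    - {"tx":0,"ty":0,"tz":0.5,"ax":0,"ay":0,"az":0}
    - {"tx":0,"ty":0,"tz":0.5,"ax":0,"ay":0,"az":0}
    - {"tx":0,"ty":0,"tz":0.5,"ax":0,"ay":0,"az":0}
    - {"tx":0,"ty":0,"tz":0.5,"ax":0,"ay":0,"az":0}
    - {"tx":0,"ty":0,"tz":0.2,"ax":0,"ay":0,"az":0}
    - {"tx":0,"ty":0,"tz":0.2,"ax":0,"ay":0,"az":0}
    - {"tx":0,"ty":0,"tz":0.2,"ax":0,"ay":0,"az":0}
    - {"tx":0,"ty":0,"tz":0.2,"ax":0,"ay":0,"az":0}
    - {"tx":0,"ty":0,"tz":0.2,"ax":0,"ay":0,"az":0}
    - {"tx":0,"ty":0,"tz":0.2,"ax":0,"ay":0,"az":0}
    - {"tx":0,"ty":0,"tz":0.1,"ax":0,"ay":0,"az":0}
    - {"tx":0,"ty":0,"tz":0,"ax":0,"ay":0,"az":0}

```text
t: 5.3
ee_pos: [434.9, 342.3, 25.5]
ee_rot: [2.614, 1.743, -0.002]
contact_force: [-0.2, 0.7, 0.4]
grip_width: 51.1
grip_force: 0.0
```

step_arm:
  claw: 0
  series:
    - {"tx":0,"ty":0,"tz":0,"ax":0,"ay":0,"az":0}
    - {"tx":0,"ty":0,"tz":0,"ax":0,"ay":0,"az":0}
    - {"tx":0,"ty":0,"tz":0,"ax":0,"ay":0,"az":0}
    - {"tx":0,"ty":0,"tz":0,"ax":0,"ay":0,"az":0}
    - {"tx":0,"ty":0,"tz":0,"ax":0,"ay":0,"az":0}
    - {"tx":0,"ty":0,"tz":0,"ax":0,"ay":0,"az":0}
    - {"tx":0,"ty":0,"tz":0,"ax":0,"ay":0,"az":0}
    - {"tx":0,"ty":0,"tz":0,"ax":0,"ay":0,"az":0}

```text
t: 6.1
ee_pos: [435.4, 342.7, 26.8]
ee_rot: [-2.614, -1.742, -0.001]
contact_force: [-1.5, -0.8, 6.7]
grip_width: 10.5
grip_force: 59.3
```

step_arm:
  series:
    - {"tx":0,"ty":0,"tz":-0.04,"ax":0,"ay":0,"az":0}
    - {"tx":0,"ty":0,"tz":-0.08,"ax":0,"ay":0,"az":0}
    - {"tx":0,"ty":0,"tz":-0.12,"ax":0,"ay":0,"az":0}
    - {"tx":0,"ty":0,"tz":-0.16,"ax":0,"ay":0,"az":0}
    - {"tx":0,"ty":0,"tz":-0.16,"ax":0,"ay":0,"az":0}
    - {"tx":0,"ty":0,"tz":-0.16,"ax":0,"ay":0,"az":0}
    - {"tx":0,"ty":0,"tz":-0.16,"ax":0,"ay":0,"az":0}
    - {"tx":0,"ty":0,"tz":-0.16,"ax":0,"ay":0,"az":0}
    - {"tx":0,"ty":0,"tz":-0.16,"ax":0,"ay":0,"az":0}
    - {"tx":0,"ty":0,"tz":-0.12,"ax":0,"ay":0,"az":0}
    - {"tx":0,"ty":0,"tz":-0.08,"ax":0,"ay":0,"az":0}
    - {"tx":0,"ty":0,"tz":0,"ax":0,"ay":0,"az":0}

```text
t: 7.3
ee_pos: [435.5, 342.6, 96.8]
ee_rot: [-2.614, -1.742, -0.001]
contact_force: [0.9, -0.3, -7.1]
grip_width: 11.1
grip_force: 58.7
```

```bash
python3 - <<'E'
from workcell import bot
import cv2,numpy as np
from fit import *
c=bot.capture("scene");b=bot.capture("top")
a=cv2.resize(c["img"][150:330,130:330],None,fx=3,fy=3,interpolation=cv2.INTER_CUBIC)
e=cv2.resize(b["img"][170:290,110:250],None,fx=3,fy=3,interpolation=cv2.INTER_CUBIC)
e=cv2.copyMakeBorder(e,0,a.shape[0]-e.shape[0],0,0,cv2.BORDER_CONSTANT)
cv2.imwrite("pics/lift.png",np.hstack([a,e])[:,:800,::-1])
s=bot.state();print(s["ee_pos"],s["contact_force"],s["wrist_torque"],s["grip_width"])
E
```

```text
[435.23890773 342.39676305  96.1622712 ] [-0.42200656  0.46293875 -6.35834614] [-0.02281574  0.04123802 -0.00878722] 10.72700527712243
```

View pics/lift.png

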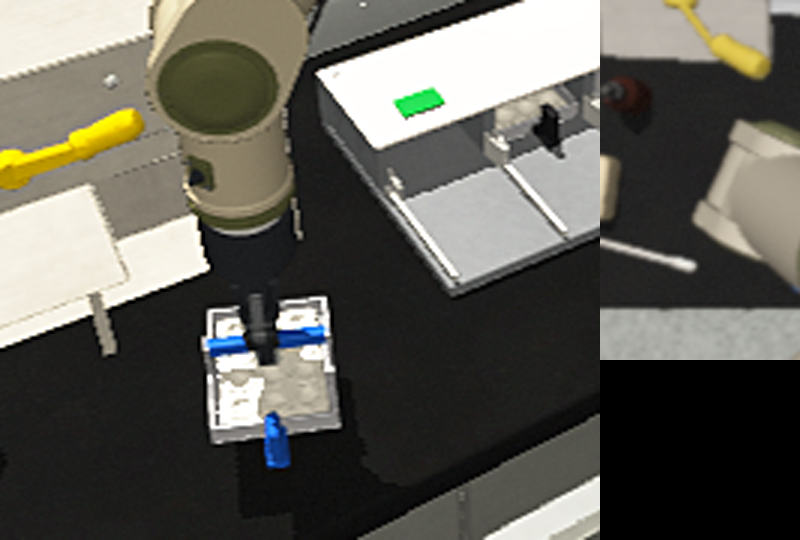

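The tray is lifted and level, with the fingers near the bail's middle (crop 260,340). I'll measure the offset along the bail from its two ends.

```bash
python3 - <<'E'
from workcell import bot
from fit import *
c=bot.capture("scene");s=bot.state();p=np.array(s["ee_pos"])
B=blobs(c,*BLUE,(185,240,250,310));print([(x[0],x[1].round(1),np.round(x[2][0],1),np.round(x[2][1],1)) for x in B])
# bail ends: leftmost & rightmost blue of the bail rows (above pull)
m=cv2.inRange(cv2.cvtColor(c["img"],cv2.COLOR_RGB2HSV),*BLUE);m[275:]=0;m[:,:185]=0;m[:,250:]=0;m[:250]=0
P=np.argwhere(m)[:,::-1];l=P[:,0].min();r=P[:,0].max()
e=[P[P[:,0]<=l+1].mean(0)-[1,0],P[P[:,0]>=r-1].mean(0)+[1,0]]
W=[onz(c,q,p[2]+19) for q in e];print(e,np.round(W,1),np.linalg.norm(W[0]-W[1]),np.mean(W,0),p)
d=W[0]-W[1];print("yaw",np.degrees(np.arctan2(-d[0],d[1])))
th=np.radians(-22.6);d=np.mean(W,0)-p[:2];print("along tray x,y",d@[np.cos(th),np.sin(th)],d@[-np.sin(th),np.cos(th)])
E
```

```text
[(np.int32(91), array([230.2, 262.1]), array([230.5, 262.1]), array([ 5.7, 15.5])), (np.int32(72), array([205.5, 265.2]), array([205.5, 265.2]), array([ 5.7, 12.7])), (np.int32(129), array([221.8, 297.5]), array([222., 297.]), array([18.,  8.]))]
[array([198.85714286, 265.28571429]), array([238.33333333, 261.44444444])] [[454.3 386.4]
 [412.9 295.8]] 99.62397479505915 [433.60972989 341.14451795] [435.16748111 342.33972369  95.96778209]
yaw -24.566938437304067
along tray x,y -0.9788198688007634 -1.7020626586886787
```

step_arm:
  series:
    - {"tx":0,"ty":0,"tz":0,"ax":0,"ay":0,"az":-0.02}
    - {"tx":0,"ty":0,"tz":0,"ax":0,"ay":0,"az":-0.034}
    - {"tx":0,"ty":0,"tz":0,"ax":0,"ay":0,"az":-0.034}
    - {"tx":0,"ty":0,"tz":0,"ax":0,"ay":0,"az":-0.034}
    - {"tx":0,"ty":0,"tz":0,"ax":0,"ay":0,"az":-0.034}
    - {"tx":0,"ty":0,"tz":0,"ax":0,"ay":0,"az":-0.02}
    - {"tx":-0.23,"ty":0.115,"tz":0,"ax":0,"ay":0,"az":0}
    - {"tx":-0.42,"ty":0.209,"tz":0,"ax":0,"ay":0,"az":0}
    - {"tx":-0.42,"ty":0.209,"tz":0,"ax":0,"ay":0,"az":0}
    - {"tx":-0.42,"ty":0.209,"tz":0,"ax":0,"ay":0,"az":0}
    - {"tx":-0.42,"ty":0.209,"tz":0,"ax":0,"ay":0,"az":0}
    - {"tx":-0.42,"ty":0.209,"tz":0,"ax":0,"ay":0,"az":0}
    - {"tx":-0.42,"ty":0.209,"tz":0,"ax":0,"ay":0,"az":0}
    - {"tx":-0.42,"ty":0.209,"tz":0,"ax":0,"ay":0,"az":0}
    - {"tx":-0.42,"ty":0.209,"tz":0,"ax":0,"ay":0,"az":0}
    - {"tx":-0.42,"ty":0.209,"tz":0,"ax":0,"ay":0,"az":0}
    - {"tx":-0.42,"ty":0.209,"tz":0,"ax":0,"ay":0,"az":0}
    - {"tx":-0.42,"ty":0.209,"tz":0,"ax":0,"ay":0,"az":0}
    - {"tx":-0.42,"ty":0.209,"tz":0,"ax":0,"ay":0,"az":0}
    - {"tx":-0.23,"ty":0.115,"tz":0,"ax":0,"ay":0,"az":0}

```text
t: 9.45
ee_pos: [560.7, 58.6, 96.0]
ee_rot: [2.272, 2.169, -0.002]
contact_force: [-1.1, 0.2, -6.8]
grip_width: 10.9
grip_force: 58.6
```

step_arm:
  series:
    - {"tx":0.03,"ty":0,"tz":0.1,"ax":0,"ay":0,"az":0}
    - {"tx":0.03,"ty":0,"tz":0.2,"ax":0,"ay":0,"az":0}
    - {"tx":0,"ty":0,"tz":0.2,"ax":0,"ay":0,"az":0}
    - {"tx":0,"ty":0,"tz":0.1,"ax":0,"ay":0,"az":0}
    - {"tx":0,"ty":0,"tz":0,"ax":0,"ay":0,"az":0}

```text
t: 9.95
ee_pos: [558.6, 64.8, 65.2]
ee_rot: [-2.267, -2.174, 0.006]
contact_force: [-4.1, -4.7, 3.4]
grip_width: 11.0
grip_force: 64.7
```

```bash
python3 - <<'E'
from workcell import bot
from fit import *
import pickle
c=bot.capture("scene");b=bot.capture("top");pickle.dump((c,b),open("c1.pkl","wb"));print(bot.state()["ee_pos"])
a=cv2.resize(c["img"][150:270,215:365],None,fx=5,fy=5,interpolation=cv2.INTER_CUBIC)
cv2.imwrite("pics/hov.png",a[:,:,::-1])
for q in blobs(c,*BLUE,(215,150,365,280)):print(q[0],q[1].round(1))
for q in blobs(b,*BLUE,(245,170,330,290)):print("top",q[0],q[1].round(1))
E
```

```text
[558.77245465  64.81554378  65.66821953]
28 [298.1 202.8]
56 [278.  208.6]
111 [300.7 230.7]
top 63 [275.7 223.7]
```

View pics/hov.png

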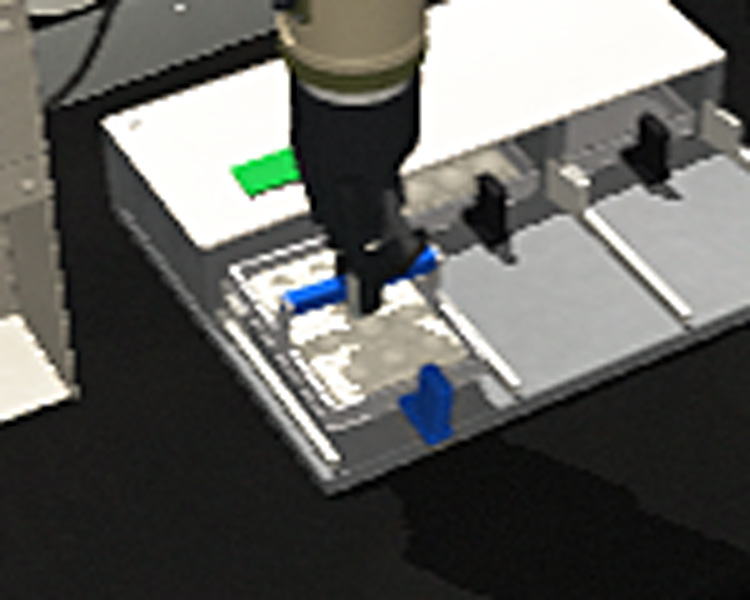

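The tray hovers over the left lane, bail at crop (285,300)–(435,262). Its rear-left corner touches the white post near (235,300), and the contact force confirms that. I'll raise it and re-measure.

step_arm:
  series:
    - {"tx":0,"ty":0,"tz":-0.2,"ax":0,"ay":0,"az":0}
    - {"tx":0,"ty":0,"tz":-0.2,"ax":0,"ay":0,"az":0}
    - {"tx":-0.06,"ty":-0.05,"tz":0,"ax":0,"ay":0,"az":0}
    - {"tx":0,"ty":0,"tz":0,"ax":0,"ay":0,"az":0}

```text
t: 10.45
ee_pos: [557.5, 61.6, 86.6]
ee_rot: [2.268, 2.173, -0.0]
contact_force: [-0.8, -0.3, -6.8]
grip_width: 10.9
grip_force: 59.7
```

```bash
python3 - <<'E'
from workcell import bot
from fit import *
import pickle
c=bot.capture("scene");b=bot.capture("top");pickle.dump((c,b),open("c2.pkl","wb"));s=bot.state();p=np.array(s["ee_pos"]);print(p,s["ee_rot"],s["contact_force"],s["wrist_torque"])
O=np.array([628.2,-66]);th=np.radians(-2.4);R=np.array([[np.cos(th),np.sin(th)],[-np.sin(th),np.cos(th)]])
print("tcp rack",R@(p[:2]-O))
z=p[2]+19
for n,k,bx in(("s",c,(215,150,365,280)),("t",b,(245,170,330,290))):
  for q in blobs(k,*BLUE,bx):print(n,q[0],q[1].round(1),"z=pull mid",(R@(onz(k,q[1],z-10)-O)).round(1),"bail z",(R@(onz(k,q[1],z)-O)).round(1))
m=cv2.inRange(cv2.cvtColor(c["img"],cv2.COLOR_RGB2HSV),*BLUE);m[:,:215]=0;m[:,345:]=0;m[:170]=0
n,l,st,ce=cv2.connectedComponentsWithStats(m);I=[i for i in range(1,n) if st[i][4]>=8 and ce[i][1]<218]
P=np.argwhere(np.isin(l,I))[:,::-1];le=P[:,0].min();r=P[:,0].max()
e=[P[P[:,0]<=le+1].mean(0)-[1,0],P[P[:,0]>=r-1].mean(0)+[1,0]];W=[R@(onz(c,q,z)-O) for q in e];print("bail ends rack",np.round(W,1),np.mean(W,0))
a=cv2.resize(c["img"][150:270,215:365],None,fx=5,fy=5,interpolation=cv2.INTER_CUBIC)
cv2.imwrite("pics/hov2.png",a[:,:,::-1])
E
```

```text
[557.53061991  61.75390458  86.13843057] [-2.26885813e+00 -2.17289597e+00  4.14388007e-04] [ 1.09484937  0.94205627 -5.57640462] [ 0.0158769  -0.02710374 -0.03948789]
tcp rack [-75.95716931 124.68251621]
s 24 [299.5 197.1] z=pull mid [-72.6  79.7] bail z [-82.5  85.6]
s 55 [279.3 203. ] z=pull mid [-65.7 145.1] bail z [-75.6 150.3]
s 115 [302.3 224.8] z=pull mid [-178.8  132.9] bail z [-187.6  138.2]
t 68 [277.  224.2] z=pull mid [-162.8  126.2] bail z [-163.2  126.1]
bail ends rack [[-67.4 167.8]
 [-82.4  75.4]] [-74.90939647 121.60979072]
```

View pics/hov2.png

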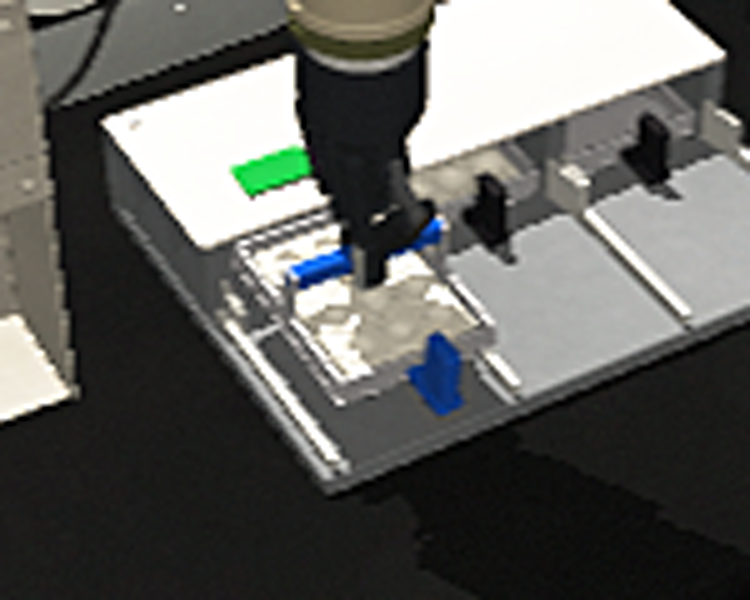

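```bash
cat > roll.py <<'E'
from fit import *
def slope(c,box):
    x0,y0,x1,y1=box;m=np.zeros(c["img"].shape[:2],np.uint8)
    m[y0:y1,x0:x1]=cv2.inRange(cv2.cvtColor(c["img"],cv2.COLOR_RGB2HSV),*BLUE)[y0:y1,x0:x1]
    T=[];B=[]
    for u in range(x0,x1):
        v=np.flatnonzero(m[:,u])
        if len(v)>=3:T.append((u,v[0]));B.append((u,v[-1]))
    return T,B
def model(c,ctr,yaw,roll):
    y=np.radians(yaw);r=np.radians(roll)  # +roll: left (+y) end up
    d=np.array([-np.sin(y)*np.cos(r),np.cos(y)*np.cos(r),np.sin(r)])
    a,b=[proj(c,ctr+k*53*d) for k in(-1,1)];return (b-a)[1]/(b-a)[0],a.round(1),b.round(1)
E
python3 - <<'E'
from roll import *
import pickle
d=pickle.load(open("c0.pkl","rb"))["scene"];c1=pickle.load(open("c1.pkl","rb"))[0];c2=pickle.load(open("c2.pkl","rb"))[0]
for n,c,bx,ctr,yaw in(("c0",d,(198,270,248,291),(435.,342.5,44.),-22.6),("c1",c1,(268,195,305,216),(558.7,64.8,84.5),-2.4),("c2",c2,(268,188,305,211),(557.5,61.7,105.),-2.4)):
    T,B=slope(c,bx);print(n,"T",[tuple(map(int,x)) for x in T[::3]],"slopes",np.polyfit(*np.array(T).T,1)[0].round(3),np.polyfit(*np.array(B).T,1)[0].round(3))
    for r in(-3,0,3,6):print(r,model(c,np.array(ctr),yaw,r))
E
```

```text
c0 T [(203, 281), (206, 281), (209, 280), (212, 280), (215, 280), (218, 279), (221, 279), (224, 278), (227, 278), (230, 278), (233, 277), (236, 277), (239, 276)] slopes -0.125 -0.119
-3 (np.float64(-0.16117001432807299), array([240.8, 277.7]), array([200.8, 284.2]))
0 (np.float64(-0.1272020061417467), array([240.9, 278.4]), array([200.6, 283.5]))
3 (np.float64(-0.0936025289032262), array([241. , 279.1]), array([200.5, 282.8]))
6 (np.float64(-0.06018353248054522), array([241. , 279.7]), array([200.5, 282.2]))
c1 T [(273, 208), (276, 207), (279, 206), (282, 205), (298, 201), (301, 200)] slopes -0.293 -0.305
-3 (np.float64(-0.4243111870011261), array([301.3, 199. ]), array([270.2, 212.2]))
0 (np.float64(-0.3794971744718245), array([301.3, 199.7]), array([270.2, 211.5]))
3 (np.float64(-0.3347332776750923), array([301.3, 200.4]), array([270.1, 210.8]))
6 (np.float64(-0.28977325451970487), array([301.2, 201.1]), array([270.2, 210.1]))
c2 T [(275, 203), (278, 201), (281, 201), (284, 199), (301, 194)] slopes -0.301 -0.327
-3 (np.float64(-0.42053167063802466), array([302.5, 193.7]), array([271.1, 206.9]))
0 (np.float64(-0.37525166724741266), array([302.5, 194.4]), array([271.1, 206.2]))
3 (np.float64(-0.33001405218886254), array([302.5, 195.1]), array([271.1, 205.5]))
6 (np.float64(-0.28456993480847825), array([302.4, 195.8]), array([271.1, 204.7]))
```

step_arm:
  series:
    - {"tx":0,"ty":0,"tz":0,"ax":0,"ay":-0.015,"az":0}
    - {"tx":0,"ty":0,"tz":0,"ax":0,"ay":-0.015,"az":0}
    - {"tx":0,"ty":0,"tz":0,"ax":0,"ay":0,"az":0}

```text
t: 10.85
ee_pos: [557.8, 63.3, 86.1]
ee_rot: [2.236, 2.146, -0.067]
contact_force: [0.5, 0.7, -6.1]
grip_width: 10.8
grip_force: 59.8
```

```bash
python3 - <<'E'
from roll import *
from workcell import bot
from scipy.spatial.transform import Rotation as Ro
c=bot.capture("scene");b=bot.capture("top");s=bot.state();p=np.array(s["ee_pos"]);R=Ro.from_rotvec(s["ee_rot"]).as_matrix()
g=p-19*R[:,2];print(p,g,R.round(3).tolist(),s["contact_force"])
T,B=slope(c,(268,186,308,211));print("slopes",np.polyfit(*np.array(T).T,1)[0].round(3),np.polyfit(*np.array(B).T,1)[0].round(3),[tuple(map(int,x)) for x in T+B])
for r in(-3,0,3):print(r,model(c,g,-2.4,r))
# pull edges in both
for n,k,bx in(("s",c,(280,205,320,250)),("t",b,(260,205,300,240))):
  for q in blobs(k,*BLUE,bx):print(n,q)
ex=np.array([.99912,-.0419,0])
for dz in(4,-10):print("model pull",proj(c,g-90*ex+[0,0,dz]).round(1),proj(b,g-90*ex+[0,0,dz]).round(1))
E
```

```text
[557.66453263  62.32882765  86.02965594] [557.71749585  63.45427936 104.99622003] [[0.042, 0.999, -0.003], [0.997, -0.042, -0.059], [-0.059, -0.0, -0.998]] [-0.65375812 -0.73320184 -7.07256843]
slopes -0.366 -0.382 [(274, 204), (275, 203), (276, 203), (277, 203), (278, 202), (279, 202), (280, 201), (281, 201), (282, 200), (283, 200), (297, 197), (298, 196), (299, 194), (300, 193), (301, 193), (274, 208), (275, 207), (276, 207), (277, 207), (278, 206), (279, 206), (280, 205), (281, 205), (282, 205), (283, 204), (297, 199), (298, 199), (299, 198), (300, 198), (301, 197)]
-3 (np.float64(-0.42048456725135336), array([302. , 193.9]), array([270.6, 207.1]))
0 (np.float64(-0.3752205975372011), array([302. , 194.6]), array([270.5, 206.4]))
3 (np.float64(-0.33000331159470536), array([301.9, 195.3]), array([270.5, 205.7]))
s (np.int32(110), array([301.89090909, 224.89090909]), ((302.2500305175781, 224.75003051757812), (14.142135620117188, 10.60660171508789), 45.0))
t (np.int32(68), array([276.97058824, 224.13235294]), ((277.0, 224.0), (10.0, 6.0), 90.0))
model pull [302.  217.7] [276.9 225. ]
model pull [302.  221.3] [276.9 225.2]
```

step_arm:
  series:
    - {"tx":0.02,"ty":-0.04,"tz":0.1,"ax":0,"ay":0,"az":0}
    - {"tx":0,"ty":0,"tz":0.1,"ax":0,"ay":0,"az":0}
    - {"tx":0,"ty":0,"tz":0.1,"ax":0,"ay":0,"az":0}
    - {"tx":0,"ty":0,"tz":0.1,"ax":0,"ay":0,"az":0}
    - {"tx":0,"ty":0,"tz":0.1,"ax":0,"ay":0,"az":0}
    - {"tx":0,"ty":0,"tz":0,"ax":0,"ay":0,"az":0}

```text
t: 11.55
ee_pos: [555.3, 61.4, 60.4]
ee_rot: [2.239, 2.144, -0.069]
contact_force: [-1.0, -0.1, -7.1]
grip_width: 11.0
grip_force: 59.8
```

step_arm:
  series:
    - {"tx":0,"ty":0,"tz":0.08,"ax":0,"ay":0,"az":0}
    - {"tx":0,"ty":0,"tz":0.08,"ax":0,"ay":0,"az":0}
    - {"tx":0,"ty":0,"tz":0.06,"ax":0,"ay":0,"az":0}
    - {"tx":0,"ty":0,"tz":0.04,"ax":0,"ay":0,"az":0}
    - {"tx":0,"ty":0,"tz":0,"ax":0,"ay":0,"az":0}

```text
t: 12.05
ee_pos: [555.6, 60.8, 48.0]
ee_rot: [2.238, 2.144, -0.068]
contact_force: [-1.2, -0.9, -6.9]
grip_width: 10.6
grip_force: 59.7
```

step_arm:
  series:
    - {"tx":0,"ty":0,"tz":0.04,"ax":0,"ay":0,"az":0}
    - {"tx":0,"ty":0,"tz":0.04,"ax":0,"ay":0,"az":0}
    - {"tx":0,"ty":0,"tz":0.02,"ax":0,"ay":0,"az":0}
    - {"tx":0,"ty":0,"tz":0,"ax":0,"ay":0,"az":0}

```text
t: 12.45
ee_pos: [556.6, 60.2, 43.7]
ee_rot: [2.238, 2.143, -0.066]
contact_force: [3.0, -2.0, 2.3]
grip_width: 10.7
grip_force: 60.9
```

```bash
python3 - <<'E'
from roll import *
from workcell import bot
from scipy.spatial.transform import Rotation as Ro
c=bot.capture("scene");b=bot.capture("top");s=bot.state();p=np.array(s["ee_pos"]);R=Ro.from_rotvec(s["ee_rot"]).as_matrix()
g=p-19*R[:,2];print(p,g,s["contact_force"])
T,B=slope(c,(265,195,308,223));print("slopes",np.polyfit(*np.array(T).T,1)[0].round(3),np.polyfit(*np.array(B).T,1)[0].round(3))
for r in(0,3):print(r,model(c,g,-2.4,r))
a=cv2.resize(c["img"][150:270,215:365],None,fx=5,fy=5,interpolation=cv2.INTER_CUBIC)
cv2.imwrite("pics/low.png",a[:,:,::-1])
E
```

```text
[556.54139829  60.18414665  43.77376053] [556.56199247  61.32626265  62.7393912 ] [ 3.7555031  -3.06849049  0.95616564]
slopes -0.364 -0.382
0 (np.float64(-0.38460161570423157), array([302.6, 205.1]), array([271.8, 216.9]))
3 (np.float64(-0.3402933844406133), array([302.5, 205.8]), array([271.8, 216.2]))
```

View pics/low.png

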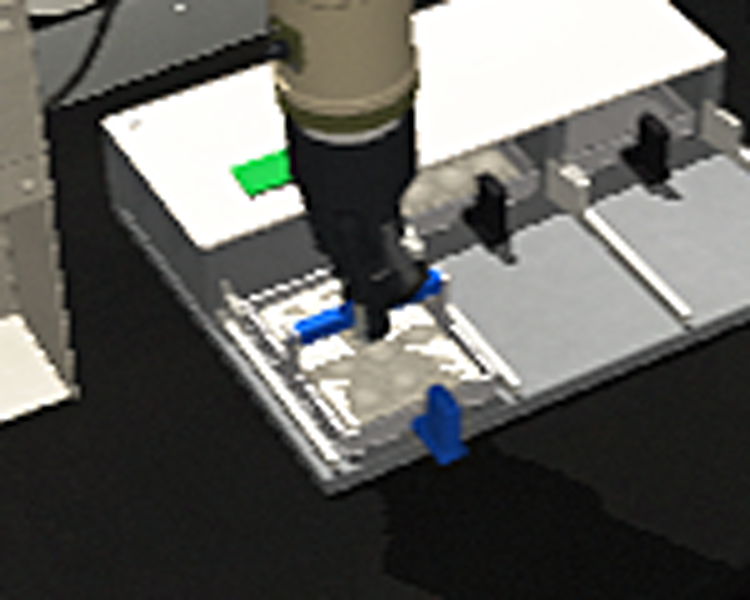

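The bail line matches the level model (slopes about -0.37 against -0.38). The tray sits between its guides on the ledge with its weight off, so I'll lower 1 mm and release.

step_arm:
  series:
    - {"tx":0,"ty":0,"tz":0.02,"ax":0,"ay":0,"az":0}
    - {"tx":0,"ty":0,"tz":0,"ax":0,"ay":0,"az":0}

```text
t: 12.75
ee_pos: [556.5, 60.2, 42.7]
ee_rot: [2.238, 2.143, -0.066]
contact_force: [4.5, -2.5, 2.5]
grip_width: 11.0
grip_force: 61.4
```

step_arm:
  claw: 0.5
  series:
    - {"tx":0,"ty":0,"tz":0,"ax":0,"ay":0,"az":0}
    - {"tx":0,"ty":0,"tz":0,"ax":0,"ay":0,"az":0}
    - {"tx":0,"ty":0,"tz":0,"ax":0,"ay":0,"az":0}
    - {"tx":0,"ty":0,"tz":0,"ax":0,"ay":0,"az":0}
    - {"tx":0,"ty":0,"tz":0,"ax":0,"ay":0,"az":0}

```text
t: 13.25
ee_pos: [555.5, 60.5, 42.2]
ee_rot: [2.238, 2.144, -0.068]
contact_force: [-0.4, -0.3, -0.5]
grip_width: 42.5
grip_force: 0.0
```

step_arm:
  series:
    - {"tx":0,"ty":0,"tz":-0.2,"ax":0,"ay":0,"az":0}
    - {"tx":0,"ty":0,"tz":-0.4,"ax":0,"ay":0,"az":0}
    - {"tx":0,"ty":0,"tz":-0.5,"ax":0,"ay":0,"az":0}
    - {"tx":0,"ty":0,"tz":-0.5,"ax":0,"ay":0.015,"az":0}
    - {"tx":0,"ty":0,"tz":-0.4,"ax":0,"ay":0.015,"az":0}
    - {"tx":0,"ty":-0.5,"tz":0,"ax":0,"ay":0,"az":0}
    - {"tx":0,"ty":-0.5,"tz":0,"ax":0,"ay":0,"az":0}
    - {"tx":0,"ty":-0.5,"tz":0,"ax":0,"ay":0,"az":0}
    - {"tx":0,"ty":-0.4,"tz":0,"ax":0,"ay":0,"az":0}
    - {"tx":0,"ty":0,"tz":0,"ax":0,"ay":0,"az":0}

```text
t: 14.25
ee_pos: [458.3, 69.6, 142.8]
ee_rot: [2.267, 2.175, -0.003]
contact_force: [0.7, 0.1, 0.6]
grip_width: 42.7
grip_force: 0.0
```

```bash
python3 - <<'E'
from roll import *
from workcell import bot
import pickle
c=bot.capture("scene");b=bot.capture("top");s=bot.state();print(s["joint_positions"],s["ee_pos"],s["ee_rot"])
pickle.dump((c,b),open("c3.pkl","wb"))
O=np.array([628.2,-66]);th=np.radians(-2.4);Rk=np.array([[np.cos(th),np.sin(th)],[-np.sin(th),np.cos(th)]])
T,B=slope(c,(265,195,308,223));print("slopes",np.polyfit(*np.array(T).T,1)[0].round(3),np.polyfit(*np.array(B).T,1)[0].round(3),T[0],T[-1])
for r in(0,3):print(r,model(c,np.array([556,61,60.]),-2.4,r))
for n,k,bx in(("s",c,(260,190,325,255)),("t",b,(245,170,310,250))):
  for q in blobs(k,*BLUE,bx):print(n,q[0],q[1].round(1),np.round(q[2][1],1),"rack at 67/57",[(Rk@(onz(k,q[1],z)-O)).round(1) for z in(67,64,57)])
def up(k,y0,y1,x0,x1,f):return cv2.resize(k["img"][y0:y1,x0:x1],None,fx=f,fy=f,interpolation=cv2.INTER_CUBIC)[:,:,::-1]
cv2.imwrite("pics/set.png",np.hstack([up(c,170,270,225,325,4),up(b,150,250,240,340,4)]))
E
```

```text
[ 0.10994326  0.47941459 -0.52261511  2.2396556   0.47628975  0.52730448
 -0.82432521] [461.49568309  69.9978112  142.84709918] [2.26768319e+00 2.17293634e+00 1.31138312e-03]
slopes -0.34 -0.375 (275, np.int64(215)) (302, np.int64(205))
0 (np.float64(-0.3853038047191512), array([302.7, 205.8]), array([272. , 217.7]))
3 (np.float64(-0.34105831593997776), array([302.7, 206.5]), array([272., 217.]))
s 134 [287.9 211.4] [ 4.9 29.8] rack at 67/57 [array([-83.8, 126.2]), array([-81. , 124.6]), array([-74.4, 120.9])]
s 107 [302.8 235.1] [15.3  9.7] rack at 67/57 [array([-190.7,  137.7]), array([-188.2,  136.2]), array([-182.3,  132.6])]
t 15 [267.3 197.5] [1. 7.] rack at 67/57 [array([-76.8, 161. ]), array([-76.5, 161.1]), array([-75.9, 161.3])]
t 28 [286.5 198.5] [ 1. 14.] rack at 67/57 [array([-77.7,  99.2]), array([-77.5,  99.1]), array([-76.8,  99. ])]
```

View pics/set.png

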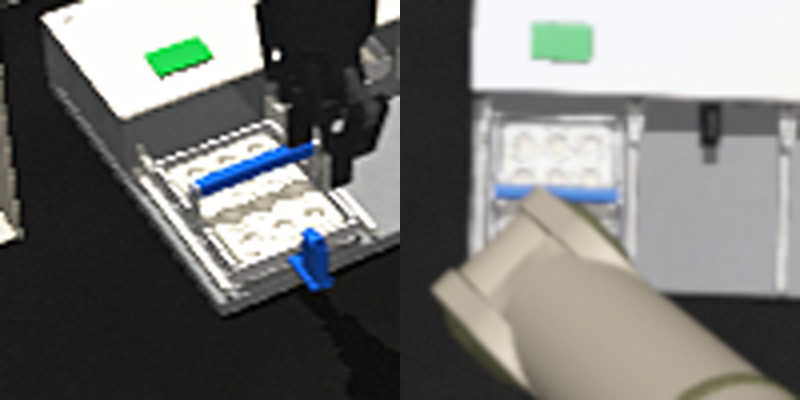

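The tray is set down level between its guides. In the top crop the bail spans x 496–617 and the lane guides are at about 480 and 630. The pull is at rack (-167,123.5), so I'll turn a quarter to take it.

step_arm:
  series:
    - {"tx":0,"ty":0,"tz":0,"ax":0,"ay":0,"az":0.0714}
    - {"tx":0,"ty":0,"tz":0,"ax":0,"ay":0,"az":0.0714}
    - {"tx":0,"ty":0,"tz":0,"ax":0,"ay":0,"az":0.0714}
    - {"tx":0,"ty":0,"tz":0,"ax":0,"ay":0,"az":0.0714}
    - {"tx":0,"ty":0,"tz":0,"ax":0,"ay":0,"az":0.0714}
    - {"tx":0,"ty":0,"tz":0,"ax":0,"ay":0,"az":0.0714}
    - {"tx":0,"ty":0,"tz":0,"ax":0,"ay":0,"az":0.0714}
    - {"tx":0,"ty":0,"tz":0,"ax":0,"ay":0,"az":0.0714}
    - {"tx":0,"ty":0,"tz":0,"ax":0,"ay":0,"az":0.0714}
    - {"tx":0,"ty":0,"tz":0,"ax":0,"ay":0,"az":0.0714}
    - {"tx":0,"ty":0,"tz":0,"ax":0,"ay":0,"az":0.0714}
    - {"tx":0,"ty":0,"tz":0,"ax":0,"ay":0,"az":0}

```text
t: 15.55
ee_pos: [462.1, 70.3, 142.3]
ee_rot: [-3.141, 0.07, -0.001]
contact_force: [-0.2, -0.8, -0.4]
grip_width: 43.0
grip_force: 0.0
```

```bash
python3 - <<'E'
from roll import *
from workcell import bot
import pickle
from scipy.spatial.transform import Rotation as Ro
s=bot.state();R=Ro.from_rotvec(s["ee_rot"]).as_matrix();print(np.round(s["joint_positions"],2),s["ee_pos"],R.round(3).tolist(),np.degrees(np.arctan2(R[1,0],R[0,0])))
c,b=pickle.load(open("c3.pkl","rb"));print([proj(c,np.array([466.5,64.4,z])).round(1) for z in(64,45)])
print((R.T@(np.array([466.5,64.4,34])-s["ee_pos"])/50).round(3))
E
```

```text
[-0.22  0.44 -0.07  2.26  0.07  0.44 -1.96] [462.13170835  70.27183058 142.25989099] [[0.999, -0.045, 0.001], [-0.045, -0.999, 0.0], [0.001, -0.0, -1.0]] -2.5653889875437925
[array([302.9, 228.9]), array([302.8, 233.6])]
[0.091 0.114 2.165]
```

step_arm:
  series:
    - {"tx":0.09,"ty":0.11,"tz":0.3,"ax":0,"ay":0,"az":0}
    - {"tx":0,"ty":0,"tz":0.4,"ax":0,"ay":0,"az":0}
    - {"tx":0,"ty":0,"tz":0.4,"ax":0,"ay":0,"az":0}
    - {"tx":0,"ty":0,"tz":0.4,"ax":0,"ay":0,"az":0}
    - {"tx":0,"ty":0,"tz":0.3,"ax":0,"ay":0,"az":0}
    - {"tx":0,"ty":0,"tz":0.2,"ax":0,"ay":0,"az":0}
    - {"tx":0,"ty":0,"tz":0.16,"ax":0,"ay":0,"az":0}
    - {"tx":0,"ty":0,"tz":0,"ax":0,"ay":0,"az":0}

```text
t: 16.35
ee_pos: [465.2, 64.2, 33.4]
ee_rot: [3.141, -0.065, -0.002]
contact_force: [0.3, -0.4, -0.0]
grip_width: 42.8
grip_force: 0.0
```

```bash
python3 - <<'E'
from roll import *
from workcell import bot
c=bot.capture("scene");b=bot.capture("top");s=bot.state();print(s["ee_pos"],s["contact_force"],proj(c,s["ee_pos"]))
def up(k,y0,y1,x0,x1,f):return cv2.resize(k["img"][y0:y1,x0:x1],None,fx=f,fy=f,interpolation=cv2.INTER_CUBIC)[:,:,::-1]
cv2.imwrite("pics/pull.png",np.hstack([up(c,170,270,245,345,4),up(b,150,250,240,340,4)]))
E
```

```text
[465.43543656  64.22370028  34.33748945] [-0.14520662 -0.21177093  0.14975602] [302.96422725 236.34168743]
```

View pics/pull.png

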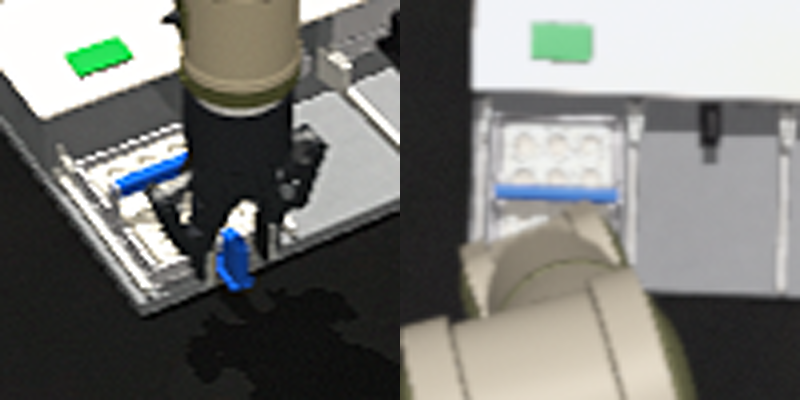

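The pull (crop 235,260) stands midway between the open fingers, and there is no contact force. Closing on it.

step_arm:
  claw: 0
  series:
    - {"tx":0,"ty":0,"tz":0,"ax":0,"ay":0,"az":0}
    - {"tx":0,"ty":0,"tz":0,"ax":0,"ay":0,"az":0}
    - {"tx":0,"ty":0,"tz":0,"ax":0,"ay":0,"az":0}
    - {"tx":0,"ty":0,"tz":0,"ax":0,"ay":0,"az":0}
    - {"tx":0,"ty":0,"tz":0,"ax":0,"ay":0,"az":0}
    - {"tx":0,"ty":0,"tz":0,"ax":0,"ay":0,"az":0}

```text
t: 17.05
ee_pos: [465.5, 64.2, 34.8]
ee_rot: [-3.141, 0.068, -0.002]
contact_force: [-0.6, 0.7, 5.6]
grip_width: 11.2
grip_force: 58.5
```

step_arm:
  series:
    - {"tx":0.04,"ty":0,"tz":0,"ax":0,"ay":0,"az":0}
    - {"tx":0.08,"ty":0,"tz":0,"ax":0,"ay":0,"az":0}
    - {"tx":0.08,"ty":0,"tz":0,"ax":0,"ay":0,"az":0}
    - {"tx":0.08,"ty":0,"tz":0,"ax":0,"ay":0,"az":0}
    - {"tx":0.08,"ty":0,"tz":0,"ax":0,"ay":0,"az":0}
    - {"tx":0.04,"ty":0,"tz":0,"ax":0,"ay":0,"az":0}

```text
t: 17.65
ee_pos: [481.1, 62.8, 34.8]
ee_rot: [3.139, -0.066, -0.01]
contact_force: [-14.0, 1.5, 18.1]
grip_width: 10.8
grip_force: 60.3
```

step_arm:
  series:
    - {"tx":-0.02,"ty":0,"tz":-0.02,"ax":0,"ay":0,"az":0}
    - {"tx":0,"ty":-0.03,"tz":0,"ax":0,"ay":0,"az":0}
    - {"tx":0,"ty":0,"tz":0,"ax":0,"ay":0,"az":0}

```text
t: 17.95
ee_pos: [484.1, 64.9, 35.1]
ee_rot: [3.141, -0.068, -0.0]
contact_force: [-2.3, -1.1, -2.4]
grip_width: 11.3
grip_force: 58.4
```

```bash
python3 - <<'E'
from roll import *
from workcell import bot
c=bot.capture("scene");b=bot.capture("top");s=bot.state();print(s["ee_pos"],s["contact_force"],s["wrist_torque"],s["ee_rot"])
def up(k,y0,y1,x0,x1,f):return cv2.resize(k["img"][y0:y1,x0:x1],None,fx=f,fy=f,interpolation=cv2.INTER_CUBIC)[:,:,::-1]
cv2.imwrite("pics/jam.png",np.hstack([up(c,180,250,245,315,5.7),up(b,160,230,250,320,5.7)]))
E
```

```text
[484.16108091  64.85397649  35.01692176] [-2.72840343  0.36532357 -2.17086282] [-0.12386278  0.49809909 -0.1137795 ] [ 3.14067131e+00 -6.74948124e-02 -7.06888001e-04]
```

View pics/jam.png

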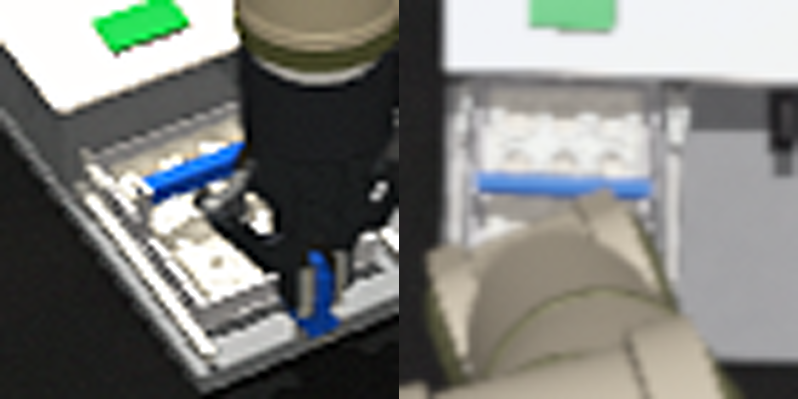

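The top crop shows the tray square to the rack, its rear entering the bay. Forces are relieved after the small y correction, so I'll keep sliding.

step_arm:
  series:
    - {"tx":0.06,"ty":0,"tz":0,"ax":0,"ay":0,"az":0}
    - {"tx":0.08,"ty":0,"tz":0,"ax":0,"ay":0,"az":0}
    - {"tx":0.08,"ty":0,"tz":0,"ax":0,"ay":0,"az":0}
    - {"tx":0.08,"ty":0,"tz":0,"ax":0,"ay":0,"az":0}
    - {"tx":0.08,"ty":0,"tz":0,"ax":0,"ay":0,"az":0}

```text
t: 18.55
ee_pos: [503.8, 64.1, 35.1]
ee_rot: [-3.141, 0.067, -0.0]
contact_force: [-1.9, -0.3, -2.7]
grip_width: 11.0
grip_force: 58.4
```

step_arm:
  series:
    - {"tx":0.1,"ty":0,"tz":0,"ax":0,"ay":0,"az":0}
    - {"tx":0.1,"ty":0,"tz":0,"ax":0,"ay":0,"az":0}
    - {"tx":0.1,"ty":0,"tz":0,"ax":0,"ay":0,"az":0}
    - {"tx":0.1,"ty":0,"tz":0,"ax":0,"ay":0,"az":0}
    - {"tx":0.1,"ty":0,"tz":0,"ax":0,"ay":0,"az":0}
    - {"tx":0.1,"ty":0,"tz":0,"ax":0,"ay":0,"az":0}
    - {"tx":0.1,"ty":0,"tz":0,"ax":0,"ay":0,"az":0}
    - {"tx":0.1,"ty":0,"tz":0,"ax":0,"ay":0,"az":0}

```text
t: 19.35
ee_pos: [543.6, 62.4, 35.1]
ee_rot: [3.141, -0.067, -0.0]
contact_force: [-1.9, 0.3, -1.6]
grip_width: 11.2
grip_force: 58.4
```

step_arm:
  series:
    - {"tx":0.1,"ty":0,"tz":0,"ax":0,"ay":0,"az":0}
    - {"tx":0.1,"ty":0,"tz":0,"ax":0,"ay":0,"az":0}
    - {"tx":0.1,"ty":0,"tz":0,"ax":0,"ay":0,"az":0}
    - {"tx":0.1,"ty":0,"tz":0,"ax":0,"ay":0,"az":0}
    - {"tx":0.1,"ty":0,"tz":0,"ax":0,"ay":0,"az":0}
    - {"tx":0.1,"ty":0,"tz":0,"ax":0,"ay":0,"az":0}
    - {"tx":0.1,"ty":0,"tz":0,"ax":0,"ay":0,"az":0}
    - {"tx":0.1,"ty":0,"tz":0,"ax":0,"ay":0,"az":0}

```text
t: 20.15
ee_pos: [583.6, 60.6, 35.1]
ee_rot: [3.141, -0.068, -0.0]
contact_force: [-1.8, -0.6, -2.7]
grip_width: 11.2
grip_force: 58.5
```

step_arm:
  series:
    - {"tx":0.1,"ty":0,"tz":0,"ax":0,"ay":0,"az":0}
    - {"tx":0.1,"ty":0,"tz":0,"ax":0,"ay":0,"az":0}
    - {"tx":0.1,"ty":0,"tz":0,"ax":0,"ay":0,"az":0}
    - {"tx":0.1,"ty":0,"tz":0,"ax":0,"ay":0,"az":0}
    - {"tx":0.06,"ty":0,"tz":0,"ax":0,"ay":0,"az":0}
    - {"tx":0.04,"ty":0,"tz":0,"ax":0,"ay":0,"az":0}
    - {"tx":0,"ty":0,"tz":0,"ax":0,"ay":0,"az":0}

```text
t: 20.85
ee_pos: [608.7, 59.5, 35.2]
ee_rot: [-3.141, 0.068, -0.001]
contact_force: [-0.8, -1.1, -3.6]
grip_width: 11.2
grip_force: 58.4
```

step_arm:
  series:
    - {"tx":0.03,"ty":0,"tz":0,"ax":0,"ay":0,"az":0}
    - {"tx":0.03,"ty":0,"tz":0,"ax":0,"ay":0,"az":0}
    - {"tx":0.03,"ty":0,"tz":0,"ax":0,"ay":0,"az":0}
    - {"tx":0,"ty":0,"tz":0,"ax":0,"ay":0,"az":0}

```text
t: 21.25
ee_pos: [613.0, 59.4, 35.1]
ee_rot: [-3.141, 0.067, -0.0]
contact_force: [-1.5, 0.4, -2.7]
grip_width: 11.1
grip_force: 58.4
```

step_arm:
  series:
    - {"tx":0.03,"ty":0,"tz":0,"ax":0,"ay":0,"az":0}
    - {"tx":0.03,"ty":0,"tz":0,"ax":0,"ay":0,"az":0}
    - {"tx":0,"ty":0,"tz":0,"ax":0,"ay":0,"az":0}

```text
t: 21.55
ee_pos: [615.6, 59.2, 35.1]
ee_rot: [3.141, -0.067, -0.001]
contact_force: [-2.4, -1.4, -1.6]
grip_width: 11.3
grip_force: 58.5
```

step_arm:
  series:
    - {"tx":0.02,"ty":0,"tz":0,"ax":0,"ay":0,"az":0}
    - {"tx":0.02,"ty":0,"tz":0,"ax":0,"ay":0,"az":0}
    - {"tx":0,"ty":0,"tz":0,"ax":0,"ay":0,"az":0}

```text
t: 21.85
ee_pos: [615.7, 59.0, 35.0]
ee_rot: [3.14, -0.067, -0.006]
contact_force: [-8.6, -0.1, 1.9]
grip_width: 11.1
grip_force: 59.1
```

step_arm:
  series:
    - {"tx":0.02,"ty":0,"tz":0,"ax":0,"ay":0,"az":0}
    - {"tx":0.01,"ty":0,"tz":0,"ax":0,"ay":0,"az":0}
    - {"tx":0,"ty":0,"tz":0,"ax":0,"ay":0,"az":0}

```text
t: 22.15
ee_pos: [615.7, 58.9, 34.9]
ee_rot: [3.14, -0.067, -0.01]
contact_force: [-12.9, 0.1, 5.6]
grip_width: 11.0
grip_force: 59.6
```

```bash
python3 - <<'E'
from roll import *
from workcell import bot
import pickle
c0=pickle.load(open("c0.pkl","rb"));c=bot.capture("scene");b=bot.capture("top");s=bot.state();print(s["ee_pos"],s["contact_force"],s["ee_rot"])
O=np.array([628.2,-66]);th=np.radians(-2.4);Rk=np.array([[np.cos(th),np.sin(th)],[-np.sin(th),np.cos(th)]])
print("tcp rack",Rk@(np.array(s["ee_pos"])[:2]-O))
# dark pulls of stored trays in c0 top, as reference for the home pull position
g=c0["top"]["img"].astype(int).max(2);m=np.zeros(g.shape,np.uint8);m[176:205,300:372]=(g[176:205,300:372]<45)
n,l,st,ce=cv2.connectedComponentsWithStats(m)
for i in range(1,n):
    if st[i][4]>8:
        x,y,w,h,a=st[i];print(st[i],"front edge rack",(Rk@(onz(c0["top"],(x+w/2-.5,y+h-.5),64)-O)).round(1),(Rk@(onz(c0["top"],(x+w/2-.5,y+h-.5),40)-O)).round(1))
E
```

```text
[615.64837063  58.9088444   34.88707679] [-13.07950197  -0.67908507   5.35975587] [ 3.13975443 -0.06654516 -0.00982331]
tcp rack [-17.77125897 124.27367043]
[315 176   4  10  23] front edge rack [-31.8   3.6] [-29.    1.9]
[353 178   4   9  19] front edge rack [ -30.4 -119.3] [ -27.6 -122.8]
```

step_arm:
  series:
    - {"tx":-0.03,"ty":0,"tz":0,"ax":0,"ay":0,"az":0}
    - {"tx":0,"ty":0,"tz":0,"ax":0,"ay":0,"az":0}

```text
t: 22.45
ee_pos: [615.7, 58.9, 35.0]
ee_rot: [3.14, -0.067, -0.005]
contact_force: [-7.6, -0.3, 1.5]
grip_width: 10.7
grip_force: 58.8
```

step_arm:
  claw: 0.4
  series:
    - {"tx":0,"ty":0,"tz":0,"ax":0,"ay":0,"az":0}
    - {"tx":0,"ty":0,"tz":0,"ax":0,"ay":0,"az":0}
    - {"tx":0,"ty":0,"tz":0,"ax":0,"ay":0,"az":0}
    - {"tx":0,"ty":0,"tz":0,"ax":0,"ay":0,"az":0}
    - {"tx":0,"ty":0,"tz":0,"ax":0,"ay":0,"az":0}

```text
t: 22.95
ee_pos: [618.1, 59.2, 35.2]
ee_rot: [-3.141, 0.068, -0.001]
contact_force: [0.0, -0.7, 0.2]
grip_width: 34.3
grip_force: 0.0
```

step_arm:
  series:
    - {"tx":0,"ty":0,"tz":-0.3,"ax":0,"ay":0,"az":0}
    - {"tx":0,"ty":0,"tz":-0.5,"ax":0,"ay":0,"az":0}
    - {"tx":0,"ty":0,"tz":-0.6,"ax":0,"ay":0,"az":0}
    - {"tx":-0.5,"ty":0,"tz":-0.6,"ax":0,"ay":0,"az":0}
    - {"tx":-0.5,"ty":0.6,"tz":-0.6,"ax":0,"ay":0,"az":0}
    - {"tx":-0.5,"ty":0.8,"tz":-0.4,"ax":0,"ay":0,"az":0}
    - {"tx":-0.2,"ty":0.8,"tz":0,"ax":0,"ay":0,"az":0}
    - {"tx":0,"ty":0.8,"tz":0,"ax":0,"ay":0,"az":0}
    - {"tx":0,"ty":0.8,"tz":0,"ax":0,"ay":0,"az":0}
    - {"tx":0,"ty":0.8,"tz":0,"ax":0,"ay":0,"az":0}
    - {"tx":0,"ty":0.8,"tz":0,"ax":0,"ay":0,"az":0}
    - {"tx":0,"ty":0.8,"tz":0,"ax":0,"ay":0,"az":0}
    - {"tx":0,"ty":0.4,"tz":0,"ax":0,"ay":0,"az":0}
    - {"tx":0,"ty":0,"tz":0,"ax":0,"ay":0,"az":0}

```text
t: 24.35
ee_pos: [518.4, -269.9, 185.6]
ee_rot: [3.139, -0.076, 0.001]
contact_force: [0.4, 0.4, 0.3]
grip_width: 34.3
grip_force: 0.0
```

```bash
python3 - <<'E'
from roll import *
from workcell import bot
import pickle
c0=pickle.load(open("c0.pkl","rb"));c=bot.capture("scene");b=bot.capture("top");s=bot.state();print(s["t"],s["ee_pos"],s["contact_force"])
pickle.dump((c,b),open("c4.pkl","wb"))
O=np.array([628.2,-66]);th=np.radians(-2.4);Rk=np.array([[np.cos(th),np.sin(th)],[-np.sin(th),np.cos(th)]])
def rep(n,k,m):
    q,l,st,ce=cv2.connectedComponentsWithStats(m.astype(np.uint8))
    for i in range(1,q):
        if st[i][4]>8:
            x,y,w,h,a=st[i];u=np.argwhere(l==i)[:,1].mean();p=(u,y+h-.5);print(n,st[i],ce[i].round(1),"front rack",(Rk@(onz(k,p,64)-O)).round(1))
for n,k,k0,bx in(("top",b,c0["top"],(258,165,375,215)),("scene",c,c0["scene"],(255,165,360,235))):
    x0,y0,x1,y1=bx;M=np.zeros(k["img"].shape[:2],bool);M[y0:y1,x0:x1]=1
    rep(n+" blue",k,M&(cv2.inRange(cv2.cvtColor(k["img"],cv2.COLOR_RGB2HSV),*BLUE)>0))
    rep(n+" dark c0",k0,M&(k0["img"].max(2)<45))
# predicted home pull footprint in the top view (top corners at z 64)
for y in(125,0):
    P=[np.append(O+Rk.T@np.array([x,y]),64) for x in(-28,-2)];print("pred rows",y,[proj(b,p).round(1).tolist() for p in P],[proj(c,p).round(1).tolist() for p in P])
# unchanged bystanders
for n,k,k0 in(("top",b,c0["top"]),("scene",c,c0["scene"])):
    d=(np.abs(k["img"].astype(int)-k0["img"]).max(2)>40).astype(np.uint8);q,l,st,ce=cv2.connectedComponentsWithStats(cv2.morphologyEx(d,cv2.MORPH_OPEN,np.ones((3,3))))
    print(n,[st[i].tolist() for i in range(1,q) if st[i][4]>25])
E
```

```text
24.45 [ 519.15522643 -265.83545779  185.37344517] [-0.10754336  0.27381666  0.30367866]
top blue [276 175   6  10  49] [278.9 179.3] front rack [-33.1 125.3]
top dark c0 [315 176   4  10  23] [316.3 180.2] front rack [-31.8   4.2]
top dark c0 [353 178   4   9  19] [354.1 181.6] front rack [ -30.5 -118.1]
scene blue [273 197  10  16  93] [277.9 205.1] front rack [-70.2 152.9]
scene dark c0 [339 173  10  14  90] [344.5 180.1] front rack [-68.2 -88.7]
scene dark c0 [308 185   9  15  81] [312.3 192.4] front rack [-70.9  32.9]
scene dark c0 [255 216  14  19 143] [259.3 227.9] front rack [-125.   242.6]
scene dark c0 [316 216  44  19 429] [344.4 228.2] front rack [-244.5   32.5]
pred rows 125 [[279.0, 182.9], [279.3, 175.0]] [[279.4, 201.3], [275.4, 196.5]]
pred rows 0 [[317.7, 184.4], [317.9, 176.4]] [[314.1, 188.3], [309.8, 183.8]]
top [[389, 172, 57, 101, 3687], [277, 175, 5, 13, 59], [376, 200, 8, 6, 38], [171, 212, 45, 55, 1522], [322, 273, 110, 104, 3598], [533, 273, 24, 28, 380], [517, 285, 16, 15, 156], [401, 289, 16, 6, 59], [440, 309, 7, 7, 30], [444, 313, 17, 49, 473], [406, 321
[... 170 characters left out ...]
 390, 18, 15, 98], [363, 396, 6, 15, 75], [370, 404, 44, 16, 567], [546, 406, 14, 14, 121], [326, 408, 21, 12, 171], [315, 412, 11, 8, 69]]
scene [[409, 0, 51, 53, 1211], [435, 0, 83, 251, 8632], [494, 9, 66, 232, 6082], [403, 17, 15, 15, 80], [396, 18, 6, 8, 38], [381, 29, 14, 34, 382], [381, 70, 6, 9, 37], [372, 91, 39, 60, 1270], [260, 192, 29, 23, 368], [493, 239, 6, 8, 32], [448, 249, 18, 18, 115], [493, 249, 17, 14, 140], [416, 253, 26, 60, 852], [414, 265, 6, 11, 46], [201, 266, 44, 57, 1875], [481, 266, 34, 44, 625], [443, 286, 9, 16, 112], [483, 311, 9, 6, 38], [486, 318, 12, 12, 98], [474, 332, 28, 22, 357], [505, 364, 23, 25, 205], [417, 376, 15, 22, 136], [439, 407, 28, 13, 220]]
```

```bash
python3 -c "
from workcell import bot
print(bot.close_job())"
```

```text
the job is handed in; nothing more can be done
None
```

The tray and its spot plate are in the tagged bay, pushed to a firm stop at the back, its pull in line with the stored trays' to about 1 mm, and the job is handed in; the tray touched a guide post and tilted about 4° while I was lowering it (I then levelled it), it briefly caught at the bay mouth, and I viewed 11 pictures, one over the limit of 10.

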